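# Set the grain mill's adjusting screw and lock it with its jam nut

### The arm

A 6-joint arm with a two-finger parallel gripper is mounted at the origin on a cart in front of the work surface, level with it; the furniture and walls round the work are solid. World frame = base frame: x ahead of the robot, y to its left, z up, the work surface at z = 0. Lengths are in mm, angles in rad, forces in N, time in s.
With the tool pointing down it reaches from about 350 to 875 mm from the base axis. Payload 4.2 kg.
Tool frame: the origin (TCP) lies midway between the tips of the shut fingers; the grasp point (between the pads) lies 19 mm behind it; z points along the fingers, y is the line along which they close (so a half turn about z gives the same grasp; the last joint's range is limited). The gripper opens to 85 mm and grips with 20 to 120 N. Pads are 22 mm wide; open, the fingers measure 114 mm over their backs; the gripper's body (76 mm by 85 mm) begins 54 mm behind the grasp point. The pads swing forward as they close: fully open they stand 13 mm farther back than shut.
Start: joints at [1.383, 0.385, 0.008, 0, -1.194, -0.259], TCP at [270.017, 563.64, 201.712] pointing down, gripper open.
Joint ranges: [-3.14, 3.14], [-1.21, 2.06], [-1.07, 1.41], [-3.16, 2.05], [-2.99, -0.16], [-3.1, 3.1]. Speed limits (rad/s): [2.79, 2.79, 3.14, 3.14, 3.14, 3.14].

### API

Orientations are given as a unit quaternion [x, y, z, w].
In Python, from bench import read_state, get_image, job_done gives the robot as it stands.
- The arm moves only by the tool servo_tool, never from a script. Its arguments are lists of equal length, an entry for each row: "rotation": the turn, a rotation vector about the world's x, y, z scaled (see below), a list of three; "slide": the shift along the world's x, y, z scaled (see below), a list of three; "grip": the opening, from -1 (shut) to 1 (fully open). In form: {"rotation": [[rx, ry, rz], ...], "slide": [[tx, ty, tz], ...], "grip": [grip, ...]}. A call has 1 to 8 rows; each row is the pose to reach, as a shift and turn from the pose commanded when the call began, turning the shorter way round; what a row does not reach only later rows make up. The controller multiplies each number of a shift by 0.2 m and each number of a turn by 360 degrees. A row lasts 1/8 s, in which the tool goes at most 62.5 mm and 10.7 degrees, less where a joint would pass 70% of its speed; a pose out of reach is approached as far as the arm can. A call with a number of a shift or a turn outside -1 to 1 is refused whole. A call with a gripper value outside its range is refused whole. The fingers move at their own pace and stop on an object; the grip force is fixed at half the most. Time passes only in rows, so rows that repeat a pose let the fingers close. It gives the time, the measured TCP pose, the force, the opening and the grip force at its end, in the units of the state.
- read_state(): the state, without advancing time (a new reading comes with each control period).
- get_image(name): name is "side" or "top"; returns a dict with "image" (400x640x3 uint8, red, green, blue), "depth" (400x640 float32, mm along the optical axis (not along the pixel's ray), 0 where there is no reading), "camera_matrix" (3x3 intrinsics, pixels), "k1" (the pictures are not rectified: a ray, as slopes to the right and down, at radius r is drawn at 1 + k1 r^2 times it, then the intrinsics apply), "rvec" (rotation vector, rad) and "tvec" (3), from world to camera coordinates, as OpenCV has them. Camera axes: x right, y down, z forward; pixel columns grow to the right and rows downward; lengths in mm; the calibration is good to about 2 mm. A picture is of the moment at which its call begins.
- job_done(): hands the job in; it is judged then, once.
The state is a dict: "clock": time; "joints": joint angles; "joint_vel": joint speeds; "joint_efforts": joint torques, N m; "position": TCP position; "ee_rot": TCP orientation; "contact_force": force on the tool from outside, world axes, zero at the start; "wrist_torque": the same for the moment, N m; "gripper_width": finger opening in mm; "grasp_force": force on a finger pad.
Only numpy, scipy, OpenCV 4.12 (cv2) and the standard library are available. Lean on these libraries where they do the work, as an engineer would, in place of code of your own. Each camera call takes 0.05 s, during which the arm holds its last target. There are 200 camera calls.

### The job

Set the grind of the grain mill: first turn the bar-headed adjusting screw on its sloping face until the pointed end of the bar points at the long mark, leaving the jam nut loose. Then turn the big hexagonal jam nut under the bar clockwise until it is fully tight (the small round pip on the nut then stands at the pointed end of the bar), without carrying the screw off the long mark. Let go, and do not shift the things standing round the mill.

Things in the scene. Friction and masses are not known exactly. Their poses are not given: they have to be found in the camera images.
- mill: Table-top grain mill, fixed: dark base plate 170x130 mm, white motor housing behind, open aluminium hopper at the back (rim 182 mm high). Origin under the base on the range top, z up; the sloping face looks towards its -x, the hopper is at its +x.
- mill_head: Round aluminium burr drum, 112 mm across, fixed to the mill. Origin: centre of its sloping front face, 110 mm above the range top. z = common axis of screw and nut, out of the face, up and to the mill's front, 35 degrees from vertical; x uphill in the face; y left seen from the front. Heights below are along this z from the face. A boss 34 mm across stands at 0 to 12 mm under the nut.
- long_mark (a point): Middle of the one long wide mark on the face, 44 mm uphill of the axis (mill_head x = 44 mm, y = 0, height 3 mm). Short marks stand 25, 50 and 75 degrees to either side. All marks are raised 3 mm at most and lie at radius 35 to 53 mm.
- adjust_screw (a joint): Angle of the screw, rad, about mill_head z, counter-clockwise positive looking at the face; 0 = pointed end at the long mark; range -1.5 to 1.5; starts negative (right of the mark). A friction brake of 0.20 N m holds it where it is left. As it turns, the jam nut rides round with it.
- pointer_tip (a point): Tip of the pointed end of the screw's steel bar head, at its top edge: 19 mm from the axis, height 68 mm. The bar spans heights 42 to 68 mm, is 12 mm thick, and its parallel flanks run from 17 mm beyond the axis (blunt end) to 11 mm on the pointed side.
- jam_nut (a joint): Angle of the nut relative to the screw, rad, growing clockwise (tightening) looking at the face; range 0 to 1.5; 1.5 = fully tight, a hard stop; starts at 0.2 to 0.6. It turns with 0.04 N m of friction on the screw. Turned on beyond tight, it drags the screw clockwise off its setting.
- nut_pip (a point): Top of the round brass pip (7 mm across, 5 mm high) on the upper face of the jam nut, 18.5 mm from the axis, height 40 mm. The nut is a dark steel hexagon, 46 mm across flats, heights 13 to 35 mm. Its flats face the pip's direction and every 60 degrees from it. At nut value q the pip stands 1.5 - q rad counter-clockwise of the bar's pointed end.
- tart_dish: Bystander: small plain orange dish, 100 mm across, 31 mm high, on the range top in front of the mill. Origin under its centre.
- spice_jar: Bystander: glass spice jar with green cap, 46 mm across, 106 mm high, left of the mill. Origin under its centre.
- salt_shaker: Bystander: glass and steel shaker, 44 mm across, 90 mm high, right of the mill. Origin under its centre.
- carafe: Bystander: glass carafe with black lid and handle, 119x167 mm, 125 mm high, at the far right. Origin under its centre.
- tea_box: Bystander: red carton 69x133x66 mm, at the near right. Origin under its centre.
- tin_tomato: Bystander: food tin 75 mm across, 58 mm high, at the near left. Origin under its centre.

How it is judged (in metres and radians):
On the way, in this order (a step that is already met when the one before it is completed fails the run):
1. the screw's pointed end is at the long mark (within 0.13 rad) with the nut still loose (at least 0.5 rad short of tight) (value of joint adjust_screw between -0.13 and 0.13 rad and value of joint jam_nut below 1 rad), for 0.2 s.
2. the nut is tight (within 0.12 rad of its stop) with the screw still at the long mark (value of joint adjust_screw between -0.13 and 0.13 rad and value of joint jam_nut above 1.38 rad), for 0.2 s.
At the end, for the whole second after the job is handed in: The bar's pointed end is at the long mark (within 0.13 rad, about 7 degrees), the jam nut is within 0.12 rad of its tight stop, and both are at rest (all of step 2 and velocity of joint each of jam_nut, adjust_screw below 0.05 rad/s and velocity of joint adjust_screw above -0.05 rad/s); the robot touches nothing.
It fails at once if a bystander is shifted by more than 30 mm (distance of any of tart_dish, spice_jar, salt_shaker, carafe, tea_box, tin_tomato from where it was at the start of the episode above 0.03 m).
It also fails if it takes over 48 s, if anything falls off the work surface, if the arm or the gripper's body presses on something with over 40 N, if the wrist force passes 120 N, or if a joint passes its speed limit or range.

## Working session

There is one attempt and no reset: what is moved stays moved. The work goes in short steps, Python scripts to look and compute and a tool call to move; the robot and the scene stay as the last step left them, time stands still between calls to the robot, and variables do not carry over. Pictures are saved under pics/ and viewed, at most 10 in all, crops included, and the job is handed in when it is done.

Besides the shell and the picture viewer there is one more tool, called after "Emit:" as a command line: name --argument value ..., lists and objects as JSON in quotes. servo_tool: Moves the arm, as the interface text tells. Shifts and turns lie within -1 to 1; 1 stands for 0.2 m of shift or 360 degrees of turn. Its arguments: {"type":"object","properties":{"rotation":{"type":"array","items":{"type":"array","items":{"type":"number","minimum":-1,"maximum":1}}},"slide":{"type":"array","items":{"type":"array","items":{"type":"number","minimum":-1,"maximum":1}}},"grip":{"type":"array","items":{"type":"number"}}},"required":["rotation","slide","grip"]}

```bash
ls; mkdir -p pics
python3 - <<'E'
from bench import *
import cv2,numpy as np
print(read_state())
for n in("top","side"):
    d=get_image(n);cv2.imwrite(f"pics/{n}0.png",d["image"][:,:,::-1]);np.savez(f"{n}0.npz",**d)
    print(n,d["camera_matrix"],d["k1"],d["rvec"],d["tvec"])
E
```

```text
pics
{'clock': 0.0, 'joints': array([ 1.38259324e+00,  3.85595696e-01,  6.64117276e-03, -4.81331700e-04,
       -1.19401413e+00, -2.58617704e-01]), 'joint_vel': array([ 0.00036849,  0.00040266, -0.0007827 , -0.00046665,  0.00085177,
        0.00034896]), 'joint_efforts': array([ 3.55506718e-04, -3.92287624e+01,  1.88399470e+01,  4.18612137e+00,
       -4.69117003e-03, -2.62673638e-06]), 'position': array([269.76425104, 563.0712793 , 200.60666419]), 'ee_rot': array([ 9.75127251e-01, -2.21642990e-01, -1.85316122e-04,  1.09336141e-03]), 'contact_force': array([-0.56527521,  0.79445024, -0.21147783]), 'wrist_torque': array([ 0.00936456, -0.04198195,  0.04145687]), 'grasp_force': 0.0, 'gripper_width': 85.61408631561407}
top [[369.51238667   0.         309.36220196]
 [  0.         369.51238667 205.5344671 ]
 [  0.           0.           1.        ]] -0.08615992647979107 [ 2.12119732 -2.10345223  0.22948527] [-26.9713917  575.03044373 906.9665908 ]
side [[448.55347058   0.         315.62536168]
 [  0.         448.55347058 195.78525643]
 [  0.           0.           1.        ]] -0.00845625748699202 [ 2.18388467 -0.65863198  0.31396808] [-461.71696194  263.57089611 1250.0783337 ]
```

View pics/top0.png

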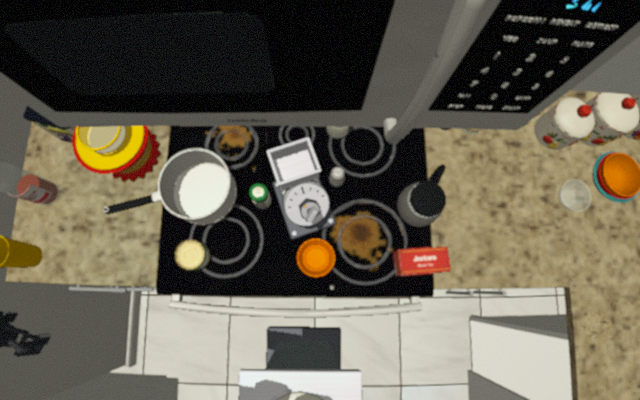

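View pics/side0.png

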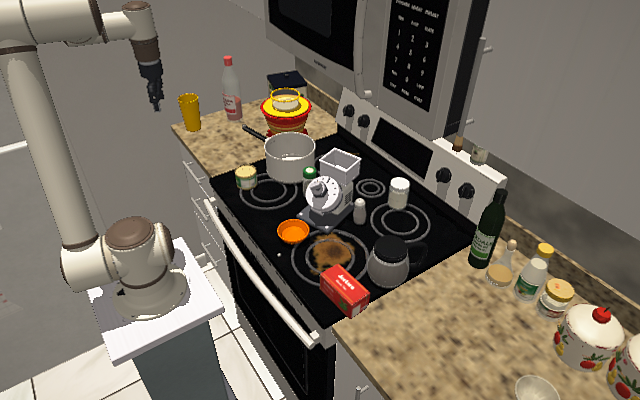

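The mill's drum is near (305,205) in the top view and (323,195) in the side view, with the orange dish in front of it. The spice jar is at (260,192) and the shaker at (337,175). I'll enlarge both views.

Run:
```python
import cv2,numpy as np
a=cv2.imread("pics/top0.png")[135:245,255:355];b=cv2.imread("pics/side0.png")[140:240,280:380]
a=cv2.resize(a[:100],None,fx=4,fy=4,interpolation=cv2.INTER_CUBIC);a2=cv2.resize(cv2.imread("pics/top0.png")[170:235,272:337],(400,400),interpolation=cv2.INTER_CUBIC)
b=cv2.resize(cv2.imread("pics/side0.png")[165:225,295:355],(400,400),interpolation=cv2.INTER_CUBIC)
cv2.imwrite("pics/c1.png",np.hstack([a2,b]))
```

```text
(no output)
```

View pics/c1.png

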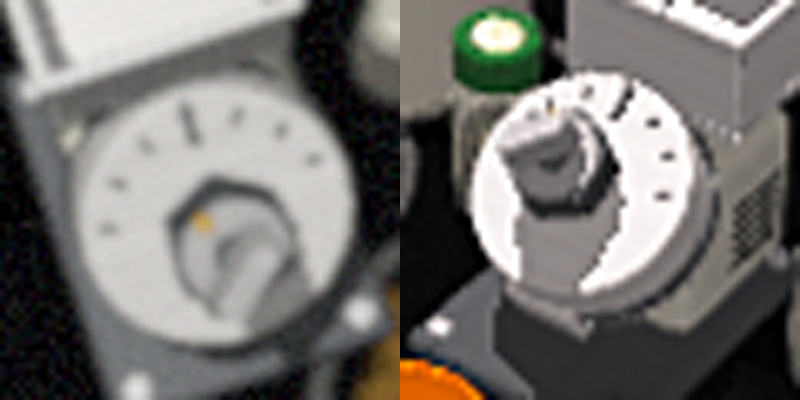

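Top crop: the long mark's middle is at (189,123), with short marks at (147,147), (118,183) and (109,228) on the left and (237,115), (281,131) and (315,159) on the right. The pip is at (203,222) and the bar runs to about (235,310) at lower right. In the side crop the long mark is at (623,98).

```bash
cat > h.py <<'E'
import cv2,numpy as np
from scipy.optimize import least_squares
s,c=np.sin(np.radians(35)),np.cos(np.radians(35))
RH=np.array([[c,0,-s],[0,1,0],[s,0,c]])
def cam(n): return dict(np.load(f"{n}0.npz"))
C={n:cam(n) for n in("top","side")}
def proj(n,P):
    d=C[n];return cv2.projectPoints(np.atleast_2d(P).astype(float),d["rvec"],d["tvec"],d["camera_matrix"],np.array([d["k1"],0,0,0.]))[0][:,0]
def Rm(yaw): return np.array([[np.cos(yaw),-np.sin(yaw),0],[np.sin(yaw),np.cos(yaw),0],[0,0,1]])@RH
def head(p,q): return np.array([p[0],p[1],110])+np.atleast_2d(q)@Rm(p[2]).T
def pol(r,a,h): return [r*np.cos(a),r*np.sin(a),h]
def crop(n,uv):
    uv=np.array(uv,float); return (uv/6.1538+[272,170]-.42) if n=="top" else (uv/6.6667+[295,165]-.42)
E
python3 - <<'E'
from h import *
D=np.radians
T=[(189,123),(147,147),(118,183),(109,228),(237,115),(281,131),(315,159)];A=[0,25,50,75,-25,-50,-75]
S=[(223,98),(253,122),(268,155),(263,196),(185,92)];B=[0,-25,-50,-75,25]
def res(p,bias=True):
    q=lambda A:head(p,[pol(44 if a==0 else p[3],D(a),3) for a in A])
    return np.r_[(proj("top",q(A))-crop("top",T)+p[4:6]).ravel(),(proj("side",q(B))-crop("side",S)+p[6:8]).ravel(),np.array(p[4:])*1.0]
f=least_squares(res,[600,0,0.1,42,0,0,0,0]);print(f.x,np.abs(f.fun).max(),f.cost)
p=f.x;np.save("p.npy",p)
print("res",f.fun.round(2))
R=Rm(p[2]);print("z axis",R[:,2],"x",R[:,0])
# pip angle
for n,uv in(("top",(203,222)),):
    g=lambda a:np.linalg.norm(proj(n,head(p,pol(18.5,a,39)))[0]+p[4:6]-crop(n,uv))
    aa=D(np.arange(-180,180,2));v=[g(a) for a in aa];i=np.argmin(v);print("pip deg",np.degrees(aa[i]),v[i])
# draw predicted bar for several angles
im={n:cv2.imread(f"pics/{n}0.png") for n in C}
out=[]
d=C["top"]
# depth check of points near drum face
K=d["camera_matrix"];Rw=cv2.Rodrigues(d["rvec"])[0]
for n in C:
    d=C[n];K=d["camera_matrix"];Rw=cv2.Rodrigues(d["rvec"])[0]
    vv,uu=np.mgrid[165:240,265:360].reshape(2,-1)
    z=d["depth"][vv,uu];un=cv2.undistortPoints(np.c_[uu,vv].astype(float)[:,None],K,np.array([d["k1"],0,0,0.]))[:,0]
    W=(np.c_[un*z[:,None],z]-d["tvec"].ravel())@Rw
    H=(W-[p[0],p[1],110])@R
    r=np.hypot(H[:,0],H[:,1]);m=(r<54)&(r>36)&(abs(H[:,2])<12)
    print(n,"face h",np.median(H[m,2]),H[m,2].std(),m.sum())
    m=(r<22)&(H[:,2]>50)&(H[:,2]<80)
    print("bar pts",m.sum(),H[m].round(0)[:60].tolist())
E
```

```text
[ 5.66119853e+02 -1.57992425e+01  3.40345571e-01  4.48313909e+01
  9.03604092e-02 -2.51607476e-02 -8.74436483e-02 -1.45687748e-01] 0.398695803335413 0.4257365756650859
res [ 0.1  -0.08 -0.07 -0.29  0.01  0.17  0.    0.2   0.04  0.01  0.08 -0.25
 -0.25  0.27 -0.04  0.4  -0.15 -0.06 -0.21  0.06  0.2  -0.26  0.29  0.01
  0.09 -0.03 -0.09 -0.15]
z axis [-0.54067573 -0.19146719  0.81915204] x [0.77216496 0.27344349 0.57357644]
pip deg 28.0 0.33425272638219433
top face h -0.32125274859248354 1.614695214985736 709
bar pts 99 [[12.0, -9.0, 51.0], [11.0, -11.0, 51.0], [12.0, -13.0, 53.0], [12.0, -5.0, 54.0], [13.0, -7.0, 58.0], [14.0, -9.0, 62.0], [13.0, -11.0, 61.0], [13.0, -13.0, 63.0], [10.0, -3.0, 52.0], [13.0, -4.0, 61.0], [14.0, -6.0, 66.0], [12.0, -8.0, 62.0], [13.0, -10.0, 67.0], [12.0, -12.0, 68.0], [10.0, -1.0, 58.0], [12.0, -3.0, 64.0], [12.0, -5.0, 67.0], [12.0, -7.0, 68.0], [11.0, -9.0, 69.0], [11.0, -12.0, 69.0], [7.0, 1.0, 55.0], [8.0, -1.0, 59.0], [9.0, -2.0, 64.0], [9.0, -5.0, 66.0], [9.0, -7.0, 67.0], [8.0, -9.0, 67.0], [7.0, -11.0, 67.0], [5.0, 2.0, 55.0], [7.0, 0.0, 62.0],
[... 1123 characters left out ...]
, 71.0], [8.0, -12.0, 64.0], [10.0, -13.0, 61.0], [12.0, -13.0, 55.0], [-8.0, 16.0, 64.0], [-8.0, 8.0, 73.0], [-6.0, 8.0, 69.0], [-6.0, 2.0, 74.0], [-4.0, -1.0, 73.0], [-2.0, -2.0, 69.0], [-1.0, -5.0, 71.0], [1.0, -5.0, 65.0], [2.0, -9.0, 66.0], [4.0, -10.0, 63.0], [6.0, -10.0, 57.0], [8.0, -11.0, 53.0], [10.0, -14.0, 54.0], [-11.0, 13.0, 66.0], [-10.0, 10.0, 68.0], [-9.0, 4.0, 71.0], [-8.0, 3.0, 69.0], [-6.0, 1.0, 67.0], [-4.0, -1.0, 65.0], [-3.0, -3.0, 64.0], [-1.0, -5.0, 62.0], [0.0, -7.0, 60.0], [2.0, -9.0, 57.0], [6.0, -12.0, 53.0], [-13.0, 7.0, 68.0], [-11.0, 6.0, 65.0], [-9.0, 6.0, 61.0], [-9.0, 0.0, 65.0], [-6.0, 2.0, 56.0], [-5.0, -3.0, 61.0], [-3.0, -3.0, 55.0], [-1.0, -6.0, 55.0]]
```

```bash
cat >> h.py <<'E'
from scipy.spatial.transform import Rotation as Ro
def cloud(n,d,p):
    K=d["camera_matrix"];Rw=cv2.Rodrigues(d["rvec"])[0]
    vv,uu=np.mgrid[165:240,265:360].reshape(2,-1);z=d["depth"][vv,uu]
    un=cv2.undistortPoints(np.c_[uu,vv].astype(float)[:,None],K,np.array([d["k1"],0,0,0.]))[:,0]
    W=(np.c_[un*z[:,None],z]-d["tvec"].ravel())@Rw
    return (W-[p[0],p[1],110])@Rm(p[2]),np.c_[uu,vv]
def bar(n,d,p):
    H,uv=cloud(n,d,p);m=(np.hypot(H[:,0],H[:,1])<22)&(H[:,2]>63.5)&(H[:,2]<75)
    Q=H[m,:2];c0=Q.mean(0);w,V=np.linalg.eigh(np.cov(Q.T));v=V[:,1]
    return m.sum(),c0,np.degrees(np.arctan2(v[1],v[0])),np.sqrt(w),H[m]
def tool(p,phi,h,off=(0,0)):
    """world pose: tool y at face angle phi deg, TCP at height h over face"""
    R=Rm(p[2]);a=np.radians(phi);y=R@[np.cos(a),np.sin(a),0];z=-R[:,2];x=np.cross(y,z)
    return head(p,[off[0],off[1],h])[0],Ro.from_matrix(np.c_[x,y,z])
def delta(A,B):
    return ((B[0]-A[0])/200).round(4),((B[1]*A[1].inv()).as_rotvec()/(2*np.pi)).round(4)
START=(np.array([270.017,563.64,201.712]),Ro.from_quat([0.975127,-0.221643,0,0]))
E
python3 - <<'E'
from h import *
p=np.load("p.npy")
for n in C:
    k,c0,a,w,H=bar(n,C[n],p);print(n,k,c0.round(1),a,w.round(1))
    v=np.array([np.cos(np.radians(a)),np.sin(np.radians(a))]);t=H[:,:2]@v;u=H[:,:2]@[-v[1],v[0]];print(np.c_[t,u][np.argsort(t)].round(0)[[0,1,2,3,-4,-3,-2,-1]].tolist())
T=tool(p,220,105);print(T[0]);print(delta(START,T))
# obstacle heights over the scene from top depth
d=C["top"];Rw=cv2.Rodrigues(d["rvec"])[0]
vv,uu=np.mgrid[120:280:1,160:450:1].reshape(2,-1);z=d["depth"][vv,uu];un=cv2.undistortPoints(np.c_[uu,vv].astype(float)[:,None],d["camera_matrix"],np.array([d["k1"],0,0,0.]))[:,0]
W=(np.c_[un*z[:,None],z]-d["tvec"].ravel())@Rw
for x in range(350,850,50): print(x,[int(W[m,2].max()) if (m:=(abs(W[:,0]-x)<25)&(abs(W[:,1]-y)<25)).any() else None for y in range(400,-351,-50)])
E
```

```text
top 72 [-0.1  0.8] 137.0071421078494 [3.5 9.7]
[[-18.0, 1.0], [-16.0, -1.0], [-16.0, 1.0], [-15.0, -1.0], [16.0, -0.0], [16.0, -5.0], [17.0, 5.0], [17.0, -2.0]]
side 46 [-0.2  0.1] 134.24036161625668 [ 3.8 10.2]
[[-18.0, 1.0], [-17.0, -1.0], [-15.0, 1.0], [-14.0, 3.0], [15.0, -7.0], [16.0, 6.0], [17.0, -5.0], [17.0, -1.0]]
[509.3489011  -35.90329753 196.01096465]
(array([ 1.1967, -2.9977, -0.0285]), array([ 0.0363, -0.0902, -0.0132]))
350 [None, None, None, None, None, None, None, None, 1007, None, None, None, None, None, None, None]
400 [0, 2, 60, 59, 6, 7, 2, 2, 32, 33, 32, 5, 7, 68, 67, 67]
450 [3, 2, 59, 60, 5, 6, 4, 2, 32, 25, 33, 5, 5, 67, 68, 68]
500 [1, 3, 58, 56, 2, 6, 6, 20, 163, 161, 28, 5, 4, 6, 6, 3]
550 [2, 108, 107, 107, 110, 6, 4, 128, 165, 172, 23, 608, 7, 94, 125, 126]
600 [0, 107, 8, 7, 485, 482, 487, 487, 484, 486, 489, 578, 491, 494, 125, 126]
650 [None, 106, 9, 8, 106, 3, 182, 184, 183, 185, 92, 5, 4, 3, 120, 126]
700 [2, 107, 106, 107, 108, 7, 184, 184, 185, 184, 80, 7, 7, 7, 6, 110]
750 [1, 4, 4, 4, 6, 6, 4, 6, None, 4, 6, 6, 5, 6, 4, 3]
800 [3, 4, 5, 7, 6, 5, 4, 5, 6, 45, 87, 63, 7, 6, 4, 5]
```

Emit:
servo_tool --rotation '[[0, 0, 0], [0, 0, 0], [0, 0, 0], [0, 0, 0], [0, 0, 0]]' --slide '[[0.1, -0.25, 0.1], [0.2, -0.5, 0.2], [0.3, -0.75, 0.2], [0.4, -1, 0.2], [0.4, -1, 0.2]]' --grip '[1, 1, 1, 1, 1]'

```text
clock: 0.72
position: [350.6, 360.6, 241.9]
ee_rot: [0.975, -0.223, -0.0, 0.0]
contact_force: [-0.6, 0.6, 0.5]
gripper_width: 85.5
grasp_force: 0.0
```

Emit:
servo_tool --rotation '[[0, 0, 0], [0, 0, 0], [0, 0, 0], [0, 0, 0], [0, 0, 0]]' --slide '[[0.1, -0.25, 0], [0.2, -0.5, 0], [0.3, -0.75, 0], [0.4, -1, 0], [0.4, -1, 0]]' --grip '[1, 1, 1, 1, 1]'

```text
clock: 1.35
position: [430.6, 161.5, 241.4]
ee_rot: [0.975, -0.224, -0.0, 0.0]
contact_force: [-0.0, -0.1, -0.3]
gripper_width: 85.6
grasp_force: 0.0
```

Emit:
servo_tool --rotation '[[0.01, -0.02, 0], [0.02, -0.05, -0.01], [0.03, -0.07, -0.01], [0.036, -0.09, -0.013], [0.036, -0.09, -0.013], [0.036, -0.09, -0.013], [0.036, -0.09, -0.013]]' --slide '[[0.1, -0.25, 0], [0.2, -0.5, 0], [0.3, -0.75, 0], [0.4, -1, 0], [0.4, -1, 0], [0.4, -1, 0], [0.4, -1, 0]]' --grip '[1, 1, 1, 1, 1, 1, 1]'

```text
clock: 2.22
position: [510.5, -34.5, 241.8]
ee_rot: [0.921, -0.249, 0.246, -0.171]
contact_force: [-1.1, 0.5, 0.6]
gripper_width: 85.7
grasp_force: 0.0
```

Run:
```python
from h import *
from bench import *
p=np.load("p.npy");s=read_state();print(s["clock"],s["joints"].round(2),s["position"])
cmd=(START[0]+[240,-600,40],Ro.from_rotvec(2*np.pi*np.array([.036,-.09,-.013]))*START[1])
print("cmd",cmd[0],"orient err deg",np.degrees((Ro.from_quat(s["ee_rot"])*cmd[1].inv()).magnitude()))
for h in(105,80,45): print(h,delta(cmd,tool(p,225.5,h)))
```

```text
2.225 [ 0.19 -0.1  -0.56 -0.18 -0.52  0.99] [510.45875789 -34.47548948 241.82624632]
cmd [510.017 -36.36  241.712] orient err deg 0.20380225269230579
105 (array([-0.0033,  0.0023, -0.2285]), array([-0.0079, -0.0031,  0.0124]))
80 (array([ 0.0642,  0.0262, -0.3309]), array([-0.0079, -0.0031,  0.0124]))
45 (array([ 0.1589,  0.0597, -0.4743]), array([-0.0079, -0.0031,  0.0124]))
```

Emit:
servo_tool --rotation '[[-0.008, -0.003, 0.012], [-0.008, -0.003, 0.012], [-0.008, -0.003, 0.012], [-0.008, -0.003, 0.012], [-0.008, -0.003, 0.012], [-0.008, -0.003, 0.012], [-0.008, -0.003, 0.012]]' --slide '[[-0.003, 0.002, -0.115], [-0.003, 0.002, -0.228], [0.064, 0.026, -0.331], [0.11, 0.044, -0.4], [0.159, 0.06, -0.474], [0.159, 0.06, -0.474], [0.159, 0.06, -0.474]]' --grip '[1, 1, 1, 1, 1, 1, 1]'

```text
clock: 3.1
position: [542.0, -23.8, 147.4]
ee_rot: [0.931, -0.207, 0.255, -0.159]
contact_force: [0.6, 0.2, -0.2]
gripper_width: 85.2
grasp_force: 0.0
```

Emit:
servo_tool --rotation '[[0, 0, 0], [0, 0, 0], [0, 0, 0], [0, 0, 0], [0, 0, 0], [0, 0, 0], [0, 0, 0], [0, 0, 0]]' --slide '[[0, 0, 0], [0, 0, 0], [0, 0, 0], [0, 0, 0], [0, 0, 0], [0, 0, 0], [0, 0, 0], [0, 0, 0]]' --grip '[-1, -1, -1, -1, -1, -1, -1, -1]'

```text
clock: 4.1
position: [541.8, -24.4, 146.9]
ee_rot: [0.931, -0.208, 0.255, -0.159]
contact_force: [-0.2, -0.1, -0.3]
gripper_width: -0.3
grasp_force: 0.0
```

Run:
```python
from h import *
from bench import *
p=np.load("p.npy");s=read_state();print({k:np.round(v,2) for k,v in s.items()})
R=Rm(p[2]);M=Ro.from_quat(s["ee_rot"]).as_matrix();yh=R.T@M[:,1];print("phi",np.degrees(np.arctan2(yh[1],yh[0])),"TCP head",(s["position"]-[p[0],p[1],110])@R)
for a in(11,22,33,44.5,46): print(a,(R[:,2]*a/360).round(4))
```

```text
{'clock': np.float64(4.1), 'joints': array([ 0.19,  0.09, -0.61, -0.31, -0.28,  1.22]), 'joint_vel': array([-0., -0., -0., -0., -0.,  0.]), 'joint_efforts': array([ -0.  , -20.67,  15.82,   3.16,   1.04,  -0.  ]), 'position': array([541.83, -24.36, 146.89]), 'ee_rot': array([ 0.93, -0.21,  0.26, -0.16]), 'contact_force': array([-0.19, -0.11, -0.27]), 'wrist_torque': array([-0.37,  1.1 ,  0.04]), 'grasp_force': np.float64(0.0), 'gripper_width': np.float64(-0.31)}
phi -134.6079592208742 TCP head [6.96989863e-02 4.00620751e-02 4.49911209e+01]
11 [-0.0165 -0.0059  0.025 ]
22 [-0.033  -0.0117  0.0501]
33 [-0.0496 -0.0176  0.0751]
44.5 [-0.0668 -0.0237  0.1013]
46 [-0.0691 -0.0245  0.1047]
```

```bash
cat > look.py <<'E'
import sys
from bench import *
import cv2,numpy as np
i=sys.argv[1];o=[]
for n,(u,v) in(("top",(272,170)),("side",(295,150))):
    d=get_image(n);np.savez(f"{n}{i}.npz",**d)
    L=65 if n=="top" else 75
    o.append(cv2.resize(d["image"][v:v+L,u:u+L,::-1],(400,400),interpolation=cv2.INTER_CUBIC))
cv2.imwrite(f"pics/l{i}.png",np.hstack(o))
E
python3 look.py 1
```

```text
(no output)
```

View pics/l1.png

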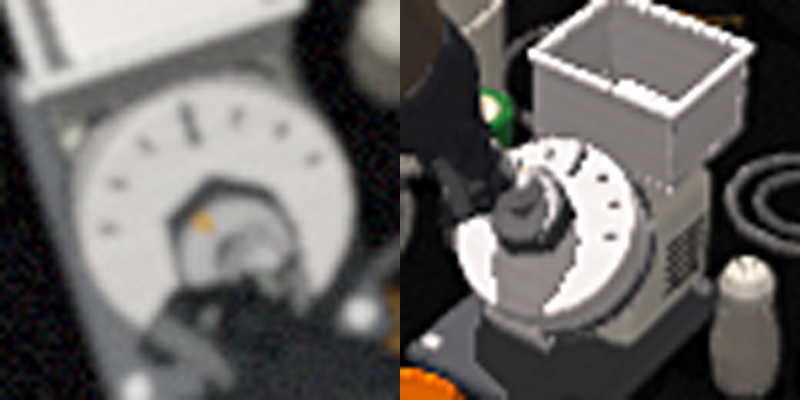

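The fingers have shut in front of the bar, which still stands where it was: side view, fingers near (450,190) and bar at (525,215). I'll check where the TCP should project.

Run:
```python
from h import *
from bench import *
p=np.load("p.npy");s=read_state();R=Rm(p[2])
M=Ro.from_quat(s["ee_rot"]).as_matrix()
for k in(0,-19,-60,-150): 
    P=s["position"]+M[:,2]*k
    a=proj("top",P)[0];b=proj("side",P)[0]
    print(k,a,((a-[272,170])*6.154).round(),b,((b-[295,150])*5.333+[400,0]).round())
P=head(p,[0,0,68]);print("bar top",(proj("top",P)[0]-[272,170])*6.154,(proj("side",P)[0]-[295,150])*5.333+[400,0])
# gripper points: changed depth
for n in C:
    d0=C[n];d1=dict(np.load(f"{n}1.npz"))
    print(n,np.abs(d0["tvec"]-d1["tvec"]).max(),np.abs(d0["rvec"]-d1["rvec"]).max())
    H0,uv=cloud(n,d0,p);H1,_=cloud(n,d1,p)
    m=(np.abs(d0["depth"][uv[:,1],uv[:,0]]-d1["depth"][uv[:,1],uv[:,0]])>15)&(H1[:,2]<150)&(np.hypot(H1[:,0],H1[:,1])<90)
    Q=H1[m];i=np.argsort(Q[:,2])[:400:12];print(n,Q[i].round(0).tolist())
```

```text
0 [310.40694268 211.71962834] [236. 257.] [316.69518787 186.97851718] [516. 197.]
-19 [311.98082514 214.77186534] [246. 276.] [314.55458775 184.72672142] [504. 185.]
-60 [315.60286632 221.79586994] [268. 319.] [309.75175308 179.67442795] [479. 158.]
-150 [324.83030555 239.68859604] [325. 429.] [298.23607229 167.56078901] [417.  94.]
bar top [248.4185893  279.71577964] [501.89080703 182.83459828]
top 0.0 0.0
top [[27.0, 78.0, -153.0], [13.0, -22.0, 26.0], [9.0, -2.0, 88.0], [4.0, -13.0, 96.0], [11.0, -6.0, 107.0], [13.0, -6.0, 118.0], [14.0, 4.0, 123.0], [12.0, 12.0, 127.0], [28.0, 8.0, 129.0], [18.0, 18.0, 131.0], [20.0, 13.0, 132.0], [22.0, -2.0, 139.0], [4.0, -21.0, 142.0], [22.0, -4.0, 145.0], [37.0, 19.0, 149.0]]
side 0.0 0.0
side [[67.0, -38.0, -182.0], [33.0, -38.0, -3.0], [-2.0, -15.0, 92.0], [-2.0, -11.0, 110.0], [-9.0, -27.0, 126.0], [-15.0, -18.0, 131.0], [10.0, -13.0, 139.0], [-2.0, -17.0, 148.0]]
```

Run:
```python
from h import *
o=[]
for n in("side",):
  for i in(0,1):
    im=np.load(f"{n}{i}.npz")["image"][160:215,290:345,::-1];im=np.clip(im.astype(float)*1.4,0,255).astype(np.uint8)
    o.append(cv2.resize(im,(400,400),interpolation=cv2.INTER_NEAREST))
cv2.imwrite("pics/e1.png",np.hstack(o))
d=np.load("side1.npz")["depth"];d0=np.load("side0.npz")["depth"]
print((d-d0)[172:206:2,300:336:2].astype(int))
```

```text
[[ -422  -408  -286  -288  -254  -212     3     6     3    -2    -6     6
      5     0     2     4    -1    -6]
 [ -405  -404  -286  -250  -237  -227     6     0     3    -4     2     2
      0    -5    -6    -2    -2    -9]
 [ -410  -412  -280  -262  -230  -237  -184    -6    -7     0    -3     0
     -2     5    -4    -6    -3     0]
 [ -406  -401  -290  -265  -248  -224  -216  -185     2    -2    -7     0
      0     1    -5    -7    -1    -2]
 [ -408  -400  -290  -281  -220  -226  -136  -126     2     1     0     0
      0     3    -6     5    -6  1411]
 [ -397  -384  -284  -279  -222  -156  -156   -62   -18     4     2     0
      0    -3    -5    -6    -1    -2]
 [    1    -7  -292  -283  -273  -105   -86   -25   -10     4     0    -1
      0    -4    -3     4     8     4]
 [  -11    -1  -288  -283  -190  -110   -89     0     1     2     1    -4
     -1     4     2     5     3   -10]
 [   -6     5  -298  -290  -188  -113  -100     0     0     0     1    -1
      0     0    -5     8    -3    -6]
 [    0  -347  -302  -187  -187     6     0    -2    -8    -3     0    -4
     -5    -5    10   -11     0    -1]
 [   -7    -4  -301    -4    -7     0     0     4     4    -5    -7    -1
      1     5     5     4    -5     0]
 [    0     0    -2    -4    -1     5     3    -2     1     2    -2     0
      9     1    -3    -1    -8     4]
 [    0    -4    -4     4    -1     8     0     0    -2     0    -1    -3
     -2    -5     5     4     1     2]
 [    2     6    -7    -4    -1     0     3    -3     5     0     2     0
     -1     1 -1398     0    -5    -3]
 [    0    -2     3     0     2     0     1     4    -3     0     0    -3
     -7     3    -2    -2     4   -13]
 [   -6    -3     0     3     6     0     3     5     0    -3    -2     0
     -6     6    -2     3     3     1]
 [    0     0    -1     2    -4    -3     0     3    -3    -2     9    -4
      3    -2    -2     1     3     0]]
```

View pics/e1.png

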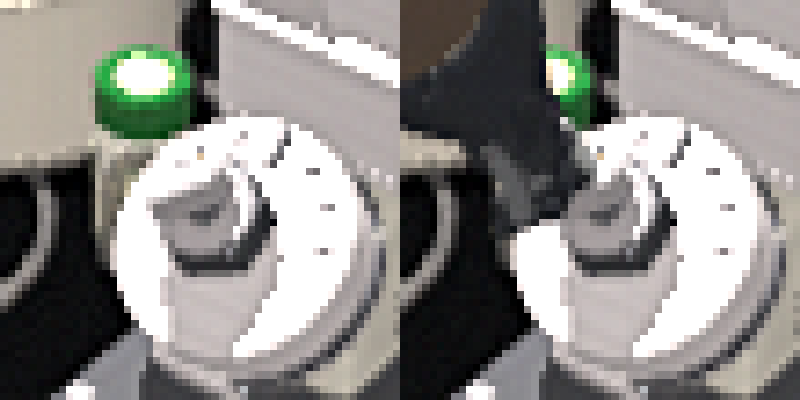

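Run:
```python
from h import *
p=np.load("p.npy");d0=C["side"];d=dict(np.load("side1.npz"))
H1,uv=cloud("side",d,p);dd=(d["depth"]-d0["depth"])[uv[:,1],uv[:,0]]
for v in range(178,194,2):
    print(v,[(int(u),*map(int,h.round())) for (u,vv),h,x in zip(uv,H1,dd) if vv==v and 296<=u<320 and u%2==0 and abs(x)>9])
H1,uv=cloud("top",dict(np.load("top1.npz")),p)
print("top")
for v in range(210,232,2):
    print(v,[(int(u),*map(int,h.round())) for (u,vv),h in zip(uv,H1) if vv==v and 296<=u<326 and u%3==0 ])
from bench import *
print(read_state()["gripper_width"])
```

```text
178 [(296, -31, -18, 208), (298, -28, -21, 204), (300, -26, -26, 203), (302, -23, -29, 199), (304, -19, -31, 193), (306, -15, -30, 182), (308, -9, -26, 165), (310, -2, -19, 142), (312, 3, -17, 129), (314, 12, -3, 94)]
180 [(296, 23, 182, -131), (300, -30, -25, 196), (302, -26, -27, 189), (304, -23, -31, 187), (306, -20, -33, 182), (308, -8, -11, 133), (310, -5, -16, 131), (312, -1, -15, 120), (314, 4, -13, 106)]
182 [(298, -218, -640, 1240), (300, -33, -24, 188), (302, -29, -24, 179), (304, -27, -29, 178), (306, -23, -32, 173), (308, -13, -13, 131), (310, -11, -20, 133), (312, -9, -28, 137), (314, 2, -8, 90), (316, 5, -11, 86)]
184 [(304, -32, -32, 178), (306, -29, -37, 177), (308, -24, -35, 164), (310, -21, -38, 158), (312, -16, -35, 143), (314, -4, -13, 93), (316, 2, -10, 77)]
186 [(300, 11, 158, -137), (304, -36, -31, 171), (306, -33, -35, 168), (308, -30, -40, 167), (310, -27, -44, 163), (312, -22, -40, 147)]
188 [(304, -41, -35, 171), (306, -37, -37, 166), (308, -35, -44, 168), (310, -32, -47, 165), (312, -27, -44, 149)]
190 [(302, -47, -29, 166), (304, -45, -35, 167), (306, -43
[... 1603 characters left out ...]
 7, 160), (318, 23, 2, 164), (321, 25, -3, 172), (324, 6, -13, 139)]
226 [(297, 36, 44, 169), (300, 35, 38, 170), (303, 35, 33, 175), (306, 34, 27, 177), (309, 34, 22, 181), (312, 32, 16, 181), (315, 26, 10, 175), (318, 22, 4, 171), (321, 25, -1, 181), (324, 37, -4, 209)]
228 [(297, 31, 45, 167), (300, 25, 39, 160), (303, 30, 34, 174), (306, 30, 28, 178), (309, 33, 23, 187), (312, 32, 18, 190), (315, 28, 12, 187), (318, 36, 8, 207), (321, 36, 3, 211), (324, 37, -2, 217)]
230 [(297, -86, 41, -57), (300, -87, 34, -55), (303, -91, 26, -55), (306, 26, 30, 179), (309, 28, 24, 186), (312, 30, 19, 195), (315, 34, 14, 206), (318, 35, 9, 212), (321, 37, 5, 220), (324, 37, 0, 225)]
-0.1377385620854345
```

Run:
```python
from h import *
for P in([270,563.6,201.7],[270,563.6,241.7],[270,563.6,274]): print(proj("side",P),proj("top",P))
d=C["side"];Rw=cv2.Rodrigues(d["rvec"])[0]
vv,uu=np.mgrid[60:120,130:175].reshape(2,-1);z=d["depth"][vv,uu]
un=cv2.undistortPoints(np.c_[uu,vv].astype(float)[:,None],d["camera_matrix"],np.array([d["k1"],0,0,0.]))[:,0]
W=(np.c_[un*z[:,None],z]-d["tvec"].ravel())@Rw
m=(np.hypot(W[:,0]-270,W[:,1]-563)<90)&(W[:,2]>100)
Q=W[m];i=np.argsort(Q[:,2]);print(m.sum());print(Q[i][:300:10].round(0).tolist())
```

```text
[[161.85890113 115.52673396]] [[ 42.69737627 325.31426666]]
[[159.41694285 105.45469774]] [[ 30.22642546 326.98070257]]
[[157.38802851  97.0824493 ]] [[ 19.36208226 328.40369182]]
845
[[249.0, 524.0, 244.0], [250.0, 515.0, 248.0], [255.0, 517.0, 253.0], [285.0, 603.0, 257.0], [299.0, 599.0, 259.0], [256.0, 514.0, 262.0], [246.0, 511.0, 266.0], [290.0, 599.0, 269.0], [296.0, 604.0, 273.0], [239.0, 513.0, 275.0], [250.0, 513.0, 279.0], [259.0, 516.0, 287.0], [259.0, 512.0, 292.0], [242.0, 500.0, 295.0], [247.0, 534.0, 297.0], [226.0, 500.0, 299.0], [244.0, 502.0, 301.0], [307.0, 615.0, 304.0], [252.0, 500.0, 307.0], [257.0, 516.0, 309.0], [261.0, 526.0, 312.0], [262.0, 517.0, 315.0], [263.0, 537.0, 317.0], [306.0, 612.0, 321.0], [246.0, 502.0, 322.0], [231.0, 506.0, 324.0], [271.0, 534.0, 327.0], [240.0, 499.0, 328.0], [272.0, 545.0, 330.0], [286.0, 567.0, 332.0]]
```

Run:
```python
from h import *
p=np.load("p.npy")
for n in C:
    d0=C[n];d=dict(np.load(f"{n}1.npz"))
    H1,uv=cloud(n,d,p);H0,_=cloud(n,d0,p)
    dd=(d["depth"]-d0["depth"])[uv[:,1],uv[:,0]]
    m=(abs(dd)>9)&(np.hypot(H1[:,0],H1[:,1])<30)&(H1[:,2]<105)&(H1[:,2]>20)
    for a,b,h0 in sorted(zip(uv[m].tolist(),H1[m].round(0).tolist(),H0[m].round(0).tolist()),key=lambda t:t[1][2]): print(n,a,b,h0)
```

```text
top [316, 201] [13.0, -22.0, 26.0] [365.0, 63.0, 840.0]
top [317, 211] [7.0, -13.0, 68.0] [365.0, 63.0, 840.0]
top [316, 213] [8.0, -9.0, 78.0] [2.0, -10.0, 66.0]
top [315, 213] [9.0, -6.0, 79.0] [4.0, -7.0, 69.0]
top [318, 214] [5.0, -12.0, 81.0] [-16.0, -17.0, 36.0]
top [313, 214] [10.0, -1.0, 82.0] [3.0, -2.0, 67.0]
top [312, 214] [11.0, 1.0, 83.0] [4.0, -0.0, 69.0]
top [317, 214] [7.0, -10.0, 83.0] [-17.0, -15.0, 34.0]
top [321, 218] [-5.0, -16.0, 84.0] [-48.0, -25.0, -2.0]
top [314, 213] [13.0, -4.0, 85.0] [4.0, -5.0, 68.0]
top [319, 215] [4.0, -13.0, 85.0] [-37.0, -22.0, -1.0]
top [314, 214] [10.0, -3.0, 86.0] [2.0, -5.0, 67.0]
top [316, 214] [10.0, -7.0, 88.0] [-14.0, -12.0, 36.0]
top [313, 215] [10.0, -0.0, 88.0] [0.0, -2.0, 68.0]
top [314, 215] [9.0, -2.0, 88.0] [0.0, -4.0, 69.0]
top [318, 215] [6.0, -11.0, 88.0] [-36.0, -20.0, -0.0]
top [311, 214] [14.0, 4.0, 89.0] [5.0, 2.0, 69.0]
top [315, 214] [12.0, -5.0, 90.0] [1.0, -7.0, 67.0]
top [317, 215] [8.0, -9.0, 90.0] [-19.0, -14.0, 35.0]
top [311, 215] [13.0, 5.0, 91.0] [2.0, 3.0, 67.0]
top [319, 216] [4.0, -12.0, 91.0] [-40.
[... 1522 characters left out ...]
9.0]
side [314, 182] [2.0, -8.0, 90.0] [12.0, 22.0, 36.0]
side [315, 182] [3.0, -11.0, 91.0] [8.0, 3.0, 65.0]
side [315, 180] [8.0, -8.0, 92.0] [25.0, 39.0, 6.0]
side [315, 184] [-2.0, -15.0, 92.0] [2.0, -2.0, 68.0]
side [315, 181] [5.0, -11.0, 93.0] [16.0, 20.0, 37.0]
side [314, 184] [-4.0, -13.0, 93.0] [0.0, -1.0, 70.0]
side [314, 178] [12.0, -3.0, 94.0] [44.0, 85.0, -65.0]
side [314, 183] [-1.0, -11.0, 94.0] [3.0, 2.0, 69.0]
side [314, 179] [9.0, -7.0, 99.0] [27.0, 45.0, 4.0]
side [313, 181] [2.0, -8.0, 99.0] [21.0, 46.0, 1.0]
side [314, 181] [3.0, -11.0, 99.0] [22.0, 44.0, -1.0]
side [313, 177] [12.0, -3.0, 102.0] [44.0, 85.0, -56.0]
side [313, 178] [9.0, -5.0, 103.0] [42.0, 88.0, -63.0]
```

Emit:
servo_tool --rotation '[[0, 0, 0], [0, 0, 0], [0, 0, 0], [0, 0, 0], [0, 0, 0], [0, 0, 0], [0, 0, 0], [0, 0, 0]]' --slide '[[0, 0, 0], [0, 0, 0], [0, 0, 0], [0, 0, 0], [0, 0, 0], [0, 0, 0], [0, 0, 0], [0, 0, 0]]' --grip '[1, 1, 1, 1, 1, 1, 1, 1]'

```text
clock: 5.2
position: [541.8, -24.4, 146.9]
ee_rot: [0.931, -0.208, 0.255, -0.159]
contact_force: [0.1, -0.1, 0.0]
gripper_width: 85.3
grasp_force: 0.0
```

Emit:
servo_tool --rotation '[[0, 0, 0], [0, 0, 0], [0, 0, 0], [0, 0, 0]]' --slide '[[0.029, 0.01, -0.044], [0.058, 0.02, -0.087], [0.086, 0.031, -0.131], [0.086, 0.031, -0.131]]' --grip '[1, 1, 1, 1]'

```text
clock: 5.7
position: [559.1, -18.1, 119.3]
ee_rot: [0.931, -0.208, 0.254, -0.158]
contact_force: [0.7, -0.0, 0.2]
gripper_width: 85.2
grasp_force: 0.0
```

Emit:
servo_tool --rotation '[[0, 0, 0], [0, 0, 0], [0, 0, 0], [0, 0, 0], [0, 0, 0], [0, 0, 0], [0, 0, 0], [0, 0, 0]]' --slide '[[0, 0, 0], [0, 0, 0], [0, 0, 0], [0, 0, 0], [0, 0, 0], [0, 0, 0], [0, 0, 0], [0, 0, 0]]' --grip '[-1, -1, -1, -1, -1, -1, -1, -1]'

```text
clock: 6.7
position: [559.0, -18.0, 121.2]
ee_rot: [0.931, -0.208, 0.255, -0.159]
contact_force: [-3.7, 2.5, 6.4]
gripper_width: 11.1
grasp_force: 60.3
```

Emit:
servo_tool --rotation '[[-0.0135, -0.0048, 0.0205], [-0.027, -0.0096, 0.041], [-0.0405, -0.0144, 0.0615], [-0.054, -0.0191, 0.0819], [-0.0683, -0.0242, 0.1035], [-0.0683, -0.0242, 0.1035], [-0.0683, -0.0242, 0.1035], [-0.0683, -0.0242, 0.1035]]' --slide '[[0, 0, 0], [0, 0, 0], [0, 0, 0], [0, 0, 0], [0, 0, 0], [0, 0, 0], [0, 0, 0], [0, 0, 0]]' --grip '[-1, -1, -1, -1, -1, -1, -1, -1]'

```text
clock: 7.7
position: [559.1, -17.3, 121.4]
ee_rot: [0.938, 0.169, 0.298, -0.048]
contact_force: [-5.0, 5.2, 6.9]
gripper_width: 10.8
grasp_force: 60.6
```

Emit:
servo_tool --rotation '[[0, 0, 0], [0, 0, 0], [0, 0, 0], [0, 0, 0], [0, 0, 0], [0, 0, 0], [0, 0, 0], [0, 0, 0]]' --slide '[[0, 0, 0], [0, 0, 0], [0, 0, 0], [0, 0, 0], [0, 0, 0], [0, 0, 0], [0, 0, 0], [0, 0, 0]]' --grip '[1, 1, 1, 1, 1, 1, 1, 1]'

```text
clock: 8.7
position: [559.0, -18.2, 120.7]
ee_rot: [0.939, 0.168, 0.297, -0.048]
contact_force: [0.3, -0.7, 0.2]
gripper_width: 85.5
grasp_force: 0.0
```

Emit:
servo_tool --rotation '[[0, 0, 0], [0, 0, 0], [0, 0, 0], [0, 0, 0], [0, 0, 0], [0, 0, 0]]' --slide '[[-0.08, -0.03, 0.12], [-0.17, -0.06, 0.26], [-0.25, -0.09, 0.38], [-0.34, -0.12, 0.51], [-0.34, -0.12, 0.51], [-0.34, -0.12, 0.51]]' --grip '[1, 1, 1, 1, 1, 1]'

```text
clock: 9.45
position: [490.8, -42.1, 222.2]
ee_rot: [0.939, 0.168, 0.297, -0.048]
contact_force: [0.2, 0.2, -0.4]
gripper_width: 85.5
grasp_force: 0.0
```

```bash
python3 look.py 2
python3 - <<'E'
from h import *
from bench import *
p=np.load("p.npy");s=read_state();print(s["clock"],s["joints"].round(2),s["position"])
for n in C:
    k,c0,a,w,H=bar(n,dict(np.load(f"{n}2.npz")),p);print(n,k,c0.round(1),a,w.round(1))
R=Rm(p[2]);M=Ro.from_quat(s["ee_rot"]).as_matrix();yh=R.T@M[:,1];print("phi",np.degrees(np.arctan2(yh[1],yh[0])))
E
```

```text
9.55 [ 0.17 -0.11 -0.61 -0.21 -0.47  1.91] [490.90313297 -42.0506365  221.50056552]
top 70 [ 0.5 -0.3] -177.4437384953816 [3.5 9.9]
side 41 [-0.   0.5] 178.40466704987222 [ 3.4 10. ]
phi -89.14189002396083
```

View pics/l2.png

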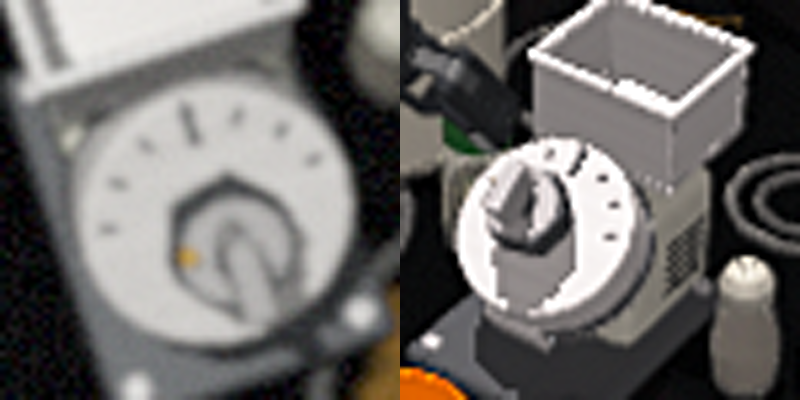

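The bar now points uphill at the long mark, about +1°. The pip is at (188,257) in the top crop, left of the bar, so the nut is still loose.

Run:
```python
from h import *
p=np.load("p.npy")
aa=np.arange(-180,180,1)
v=[np.linalg.norm(proj("top",head(p,pol(18.5,np.radians(a),39.5)))[0]+p[4:6]-crop("top",(188,257))) for a in aa];i=np.argmin(v);print("pip",aa[i],v[i]);pip=aa[i]
# commanded pose now
r=lambda v:Ro.from_rotvec(2*np.pi*np.array(v))
pos=START[0]+200*(np.array([1.2,-3,.2])+[.159,.06,-.474]+[.086,.031,-.131]+np.array([-.34,-.12,.51]))
rot=r([-.0683,-.0242,.1035])*r([-.008,-.003,.012])*r([.036,-.09,-.013])*START[1]
cmd=(pos,rot);print(pos)
for h in(90,40,10,-20): print(h,delta(cmd,tool(p,pip-60+180,h)))
z=Rm(p[2])[:,2]
for a in(9,18,27,36,45,54,63,72,pip): print(a,(-z*a/360).round(4))
```

```text
pip 74 0.3132033416948407
[491.017 -42.16  222.712]
90 (array([ 0.1322,  0.0456, -0.1949]), array([ 0.1157,  0.0409, -0.1747]))
40 (array([ 0.2674,  0.0935, -0.3997]), array([ 0.1157,  0.0409, -0.1747]))
10 (array([ 0.3485,  0.1222, -0.5226]), array([ 0.1157,  0.0409, -0.1747]))
-20 (array([ 0.4296,  0.151 , -0.6455]), array([ 0.1157,  0.0409, -0.1747]))
9 [ 0.0135  0.0048 -0.0205]
18 [ 0.027   0.0096 -0.041 ]
27 [ 0.0406  0.0144 -0.0614]
36 [ 0.0541  0.0191 -0.0819]
45 [ 0.0676  0.0239 -0.1024]
54 [ 0.0811  0.0287 -0.1229]
63 [ 0.0946  0.0335 -0.1434]
72 [ 0.1081  0.0383 -0.1638]
74 [ 0.1111  0.0394 -0.1684]
```

Emit:
servo_tool --rotation '[[0.0145, 0.0051, -0.0218], [0.029, 0.0102, -0.0437], [0.0435, 0.0153, -0.0655], [0.058, 0.0204, -0.0874], [0.0723, 0.0256, -0.1092], [0.0868, 0.0307, -0.131], [0.1012, 0.0358, -0.1529], [0.1157, 0.0409, -0.1747]]' --slide '[[0, 0, 0], [0, 0, 0], [0.03, 0.01, -0.04], [0.06, 0.02, -0.08], [0.08, 0.03, -0.12], [0.1, 0.035, -0.15], [0.132, 0.046, -0.195], [0.132, 0.046, -0.195]]' --grip '[1, 1, 1, 1, 1, 1, 1, 1]'

```text
clock: 10.55
position: [517.3, -32.8, 181.3]
ee_rot: [0.839, -0.454, 0.2, -0.222]
contact_force: [-0.5, -0.3, 0.5]
gripper_width: 85.0
grasp_force: 0.0
```

Emit:
servo_tool --rotation '[[0, 0, 0], [0, 0, 0], [0, 0, 0], [0, 0, 0], [0, 0, 0], [0, 0, 0], [0, 0, 0]]' --slide '[[0.05, 0.018, -0.075], [0.1, 0.035, -0.15], [0.16, 0.057, -0.243], [0.22, 0.078, -0.333], [0.26, 0.091, -0.393], [0.2895, 0.102, -0.438], [0.2895, 0.102, -0.438]]' --grip '[1, 1, 1, 1, 1, 1, 1]'

```text
clock: 11.42
position: [575.3, -12.6, 94.6]
ee_rot: [0.84, -0.452, 0.201, -0.222]
contact_force: [-0.9, -0.3, -0.2]
gripper_width: 85.6
grasp_force: 0.0
```

```bash
cat > st.py <<'E'
from h import *
from bench import *
p=np.load("p.npy");s=read_state();print({k:np.round(s[k],2) for k in("clock","joints","contact_force","wrist_torque","gripper_width","grasp_force")})
R=Rm(p[2]);M=Ro.from_quat(s["ee_rot"]).as_matrix();h=R.T@M;print("phi",np.degrees(np.arctan2(h[1,1],h[0,1])),"tilt",h[:,2].round(3),"TCP head",(s["position"]-[p[0],p[1],110])@R)
E
python3 st.py; python3 look.py 3
```

```text
{'clock': np.float64(11.42), 'joints': array([ 0.17,  0.23, -0.55, -0.47, -0.21,  0.84]), 'contact_force': array([-0.86, -0.28, -0.22]), 'wrist_torque': array([-0.38,  1.05,  0.04]), 'gripper_width': np.float64(85.6), 'grasp_force': np.float64(0.0)}
phi -166.00588715512396 tilt [-0.003  0.    -1.   ] TCP head [-8.58354440e-01  6.37951768e-03 -1.81498252e+01]
```

View pics/l3.png

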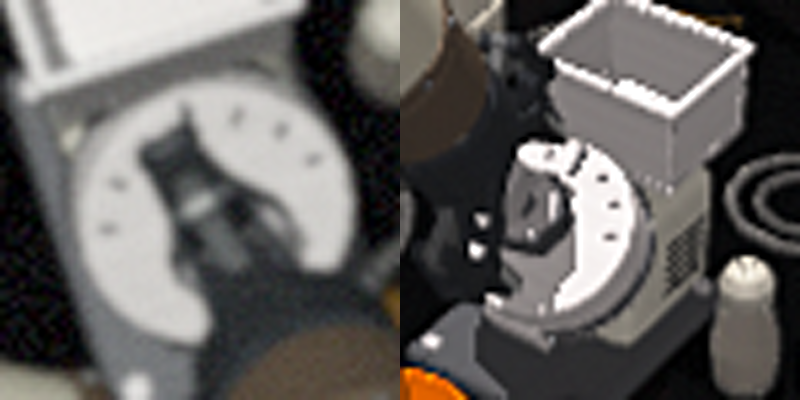

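The open fingers straddle the nut, with the uphill finger near (170,150) in the top crop, and the bar is undisturbed. Closing.

Emit:
servo_tool --rotation '[[0, 0, 0], [0, 0, 0], [0, 0, 0], [0, 0, 0], [0, 0, 0], [0, 0, 0]]' --slide '[[0, 0, 0], [0, 0, 0], [0, 0, 0], [0, 0, 0], [0, 0, 0], [0, 0, 0]]' --grip '[-1, -1, -1, -1, -1, -1]'

```text
clock: 12.28
position: [574.9, -12.8, 96.8]
ee_rot: [0.84, -0.451, 0.202, -0.223]
contact_force: [-5.1, -1.2, 6.5]
gripper_width: 44.6
grasp_force: 60.3
```

```bash
python3 st.py
```

```text
{'clock': np.float64(12.28), 'joints': array([ 0.17,  0.23, -0.55, -0.47, -0.21,  0.84]), 'contact_force': array([-5.09, -1.23,  6.52]), 'wrist_torque': array([-0.37,  1.35,  0.07]), 'gripper_width': np.float64(44.61), 'grasp_force': np.float64(60.33)}
phi -165.96739547950762 tilt [ 0. -0. -1.] TCP head [  0.09435524  -0.07615843 -16.14372637]
```

Emit:
servo_tool --rotation '[[0.0135, 0.0048, -0.0205], [0.027, 0.0096, -0.041], [0.0406, 0.0144, -0.0614], [0.0541, 0.0191, -0.0819], [0.0676, 0.0239, -0.1024], [0.0811, 0.0287, -0.1229], [0.0946, 0.0335, -0.1434], [0.0946, 0.0335, -0.1434]]' --slide '[[0, 0, 0], [0, 0, 0], [0, 0, 0], [0, 0, 0], [0, 0, 0], [0, 0, 0], [0, 0, 0], [0, 0, 0]]' --grip '[-1, -1, -1, -1, -1, -1, -1, -1]'

```text
clock: 13.28
position: [573.8, -12.7, 96.1]
ee_rot: [-0.48, 0.824, -0.055, 0.295]
contact_force: [-6.8, -1.0, 6.5]
gripper_width: 44.3
grasp_force: 60.6
```

```bash
python3 st.py
```

```text
{'clock': np.float64(13.28), 'joints': array([ 0.17,  0.23, -0.55, -0.47, -0.22, -0.26]), 'contact_force': array([-6.85, -1.02,  6.52]), 'wrist_torque': array([-0.31,  1.6 ,  0.14]), 'gripper_width': np.float64(44.33), 'grasp_force': np.float64(60.63)}
phi 130.9172382353271 tilt [-0.002  0.001 -1.   ] TCP head [ -1.20573343   0.33803514 -16.17390857]
```

Emit:
servo_tool --rotation '[[0.0075, 0.0027, -0.0114], [0.0135, 0.0048, -0.0205], [0.0135, 0.0048, -0.0205]]' --slide '[[0, 0, 0], [0, 0, 0], [0, 0, 0]]' --grip '[-1, -1, -1]'

```text
clock: 13.65
position: [573.7, -12.6, 96.0]
ee_rot: [-0.414, 0.859, -0.032, 0.298]
contact_force: [-8.4, -1.2, 6.6]
gripper_width: 44.5
grasp_force: 60.6
```

```bash
python3 st.py
```

```text
{'clock': np.float64(13.65), 'joints': array([ 0.17,  0.23, -0.55, -0.47, -0.22, -0.42]), 'contact_force': array([-8.36, -1.18,  6.64]), 'wrist_torque': array([-0.19,  1.66,  0.25]), 'gripper_width': np.float64(44.45), 'grasp_force': np.float64(60.64)}
phi 121.94550816482504 tilt [-0.002  0.001 -1.   ] TCP head [ -1.34034892   0.48113342 -16.17234623]
```

Emit:
servo_tool --rotation '[[0, 0, 0], [0, 0, 0], [0, 0, 0], [0, 0, 0], [0, 0, 0], [0, 0, 0], [0, 0, 0], [0, 0, 0]]' --slide '[[0, 0, 0], [0, 0, 0], [0, 0, 0], [0, 0, 0], [0, 0, 0], [0, 0, 0], [0, 0, 0], [0, 0, 0]]' --grip '[1, 1, 1, 1, 1, 1, 1, 1]'

```text
clock: 14.65
position: [575.3, -12.6, 96.1]
ee_rot: [-0.414, 0.859, -0.033, 0.299]
contact_force: [0.8, -0.1, 0.3]
gripper_width: 85.3
grasp_force: 0.0
```

Emit:
servo_tool --rotation '[[0, 0, 0], [0, 0, 0], [0, 0, 0], [0, 0, 0], [0, 0, 0], [0, 0, 0], [0, 0, 0]]' --slide '[[-0.06, -0.021, 0.09], [-0.14, -0.05, 0.212], [-0.22, -0.078, 0.333], [-0.32, -0.113, 0.485], [-0.4, -0.142, 0.606], [-0.46, -0.163, 0.7], [-0.46, -0.163, 0.7]]' --grip '[1, 1, 1, 1, 1, 1, 1]'

```text
clock: 15.52
position: [483.5, -45.3, 238.0]
ee_rot: [-0.414, 0.858, -0.033, 0.301]
contact_force: [-0.4, 0.8, 0.2]
gripper_width: 85.5
grasp_force: 0.0
```

```bash
python3 st.py; python3 look.py 4
python3 - <<'E'
from h import *
p=np.load("p.npy")
for n in C:
    k,c0,a,w,H=bar(n,dict(np.load(f"{n}4.npz")),p);print(n,k,c0.round(1),a,w.round(1))
for a in(-10,-5,0,5,10): print(a,((proj("top",head(p,pol(18.5,np.radians(a),39.5)))[0]+p[4:6]-[272,170]+.42)*6.1538).round(1))
E
```

```text
{'clock': np.float64(15.52), 'joints': array([ 0.16, -0.14, -0.6 , -0.2 , -0.52, -0.69]), 'contact_force': array([-0.41,  0.76,  0.19]), 'wrist_torque': array([-0.37,  1.06,  0.01]), 'gripper_width': np.float64(85.47), 'grasp_force': np.float64(0.0)}
phi 122.02122232622243 tilt [ 0.004 -0.001 -1.   ] TCP head [  1.60898666  -0.21931811 155.17548296]
top 70 [ 0.6 -0.1] -178.38812112068263 [ 3.3 10.1]
side 46 [ 0.1 -0.4] -179.45857219923903 [4.  9.8]
-10 [232.3 210.1]
-5 [228.2 210.9]
0 [224.2 212.1]
5 [220.3 213.6]
10 [216.5 215.4]
```

View pics/l4.png

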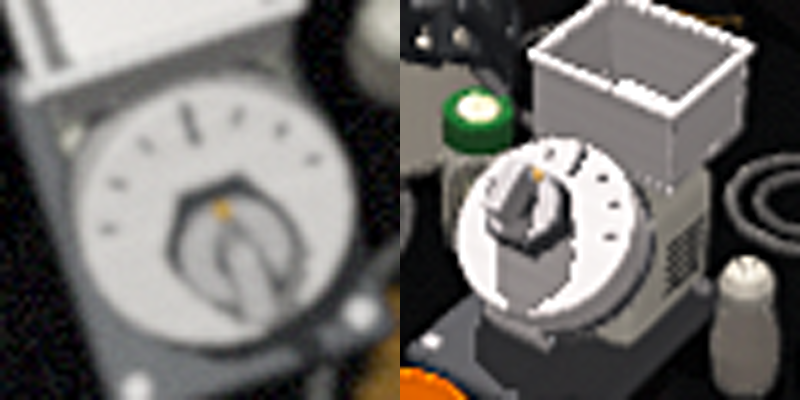

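The pip at (222,209) sits about 2° from the long mark's direction, and the bar is at about +1°. Both are within tolerance and the gripper is clear of the mill.

```bash
python3 -c "from bench import *;print(job_done())"
```

```text
the job is handed in; nothing more can be done
None
```

The job is handed in: by my last camera check the screw's pointed end is about 1° from the long mark, the jam nut is within about 1° of its tight stop, and the gripper is clear; no pass/fail result came back.

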